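# Tip the blue pail out into the sorting tray

### The arm

A 7-joint arm with a two-finger parallel gripper is mounted at the origin on the work surface; the furniture and walls round the work are solid. World frame = base frame: x ahead of the robot, y to its left, z up, the work surface at z = 0. Lengths are in m, angles in rad, forces in N, time in s.
With the tool pointing down it reaches from about 0.4 to 0.875 m from the base axis. Payload 19.3 kg.
Tool frame: the origin (TCP) lies where the fingers leave the gripper's body, on its centre line; the fingertips stand bot.tip_reach ahead of it and the grasp point (between the pads) lies 54 mm ahead of it (bot.tip_reach is the distance from the TCP to the fingertips, in m); z points along the fingers, y is the line along which they close (so a half turn about z gives the same grasp; the last joint's range is limited). The gripper opens to 85 mm and grips with 20 to 120 N. Pads are 22 mm wide; open, the fingers measure 114 mm over their backs; the gripper's body (76 mm by 85 mm) begins 54 mm behind the grasp point. The pads swing forward as they close: fully open they stand 13 mm farther back than shut.
Start: joints at [-1.301, 0.521, -0.036, 1.599, 0.021, 1.021, -0.113], TCP at [0.208, 0.589, 0.304] pointing down, gripper open.
Joint ranges: [-2.91, 2.91], [-0.3, 2.13], [-1.5, 1.42], [0.17, 2.43], [-1.26, 4.41], [0.16, 1.93], [-2.52, 2.52]. Speed limits (rad/s): [1.89, 1.89, 2.39, 2.39, 3.01, 3.01, 3.01].

### API

Orientations are given as [roll, pitch, yaw] about the fixed x, y, z axes, in that order (R = Rz(yaw) Ry(pitch) Rx(roll)).
In Python, from workcell import bot gives the robot as it stands. The module is installed in compiled form; this text tells all that it offers.
- The arm moves only by the shell command python3 -m jog 'ROWS' [FORCE]. ROWS is JSON, a list that holds one entry, the list of rows, each a list of 7 numbers: the shift along the tool's x, y, z in mm, then the turn, a rotation vector about the tool's x, y, z in rad, then the opening, from 0 (shut) to 1 (fully open). In form: [[[tx, ty, tz, wx, wy, wz, fingers], ...]]. A call has 1 to 5 rows; each row shifts and turns the commanded pose from where the row before left it, along the tool's axes as they then stand; what a row does not reach is not made up. A row lasts 1/10 s, in which the tool goes at most 50 mm and 8.59 degrees, less where a joint would pass 70% of its speed; a pose out of reach is approached as far as the arm can. A call is refused whole if a number of a shift passes 50 or a number of a turn 0.15, either way. A call with a gripper value outside its range is refused whole. The fingers move at their own pace and stop on an object; FORCE is the grip in N (left out, the last holds). Time passes only in rows, so rows that do not move let the fingers close. It gives the time, the measured TCP pose, the force, the opening and the grip force at its end, in the units of the state.
- bot.observe(): the state, without advancing time (a new reading comes with each control period).
- bot.grab_frame(name): name is "scene" or "top" or "wrist"; returns a dict with "img" (420x560x3 uint8, red, green, blue), "intrinsics" (3x3 intrinsics, pixels), "R" (3x3) and "t" (3): a world point X has camera coordinates R X + t; the wrist camera has in their place "tool_from_camera" (4x4, takes a point from camera to tool coordinates, whose origin is the TCP and whose axes are the flange's). Camera axes: x right, y down, z forward; pixel columns grow to the right and rows downward; lengths in m; the calibration is good to about 2 mm. A picture is of the moment at which its call begins: read the wrist's pose just before it. There is no depth.
- bot.job_done(): hands the job in; it is judged then, once.
Trained networks look in a picture, given as the dict that the camera call returned (one of the last four; its "shot" number tells which), for a name from the list of things; names that differ only in an ending like _2 or _b are one class to them, and where a whole thing is asked for, a point or a joint stands for the part that bears it (a point fixed in the world has none). Each returns a list of dicts, best first, with "conf" (0 to 1); they miss things now and then, are a little off and sometimes report something else, mostly with a low value. They report only what shows in the picture. A call takes as long as a camera call.
- bot.trace(query, picture): "region" (420x560 bool, what is visible of it).
- bot.spot_point(query, picture): "xyz" ([x, y, z] in m, in world coordinates, good to about 4 mm: a listed point, or the origin of a listed thing).
The state is a dict: "clock": time; "qpos": joint angles; "qd": joint speeds; "joint_efforts": joint torques, N m; "position": TCP position; "tool_rot": TCP orientation; "force": force on the tool from outside, world axes, zero at the start; "moment": the same for the moment, N m; "grip_width": finger opening in m; "finger_force": force on a finger pad.
Only numpy, scipy, OpenCV 4.12 (cv2) and the standard library are available. Lean on these libraries where they do the work, as an engineer would, in place of code of your own. Each camera call takes 0.05 s, during which the arm holds its last target. There are 200 camera calls.

### The job

Carry the blue pail by its bail handle onto the closed black lacquer box, stand it there upright with its wooden ball knob on the side away from the white tray, and let go. Then take the ball knob, lift it up and over so that the pail tips, and tip the eraser and the USB stick out into the tray. Let go and leave the emptied pail at rest on the box or the tray.

Things in the scene. Friction and masses are not known exactly. Their poses are not given: they have to be found in the camera images.
- pail: small blue pail of smooth, slippery enamelled steel, 60 mm tall, outer diameter 72 mm at the foot and 124 mm at the mouth, wall 3 mm, floor 5 mm, about 240 g, loose on the desk. (A red pail without a ball knob is a bystander.) Origin: centre of its underside; z up its axis; its ball knob lies on its -x side, so it tips out towards its +x; the bail's ears are at +y and -y, 50 mm up
- pail_bail: the pail's wire bail with a wooden grip, hinged at the ears about the pail's y axis; stiff enough to stay upright, where it stands at the start. Origin on the hinge line, 50 mm above the pail's underside; z towards the grip
- bail_grip (a point): middle of the bail's wooden grip: a cylinder of 12 mm diameter, 60 mm long along the pail's y, 122 mm above the pail's underside when the bail is upright
- pail_knob: the pail's tipping handle, rigid with the pail: a thin steel stem from the back of the foot that ends in a light wooden ball. Its origin and axes are the pail's; see point knob_center for the ball
- knob_center (a point): centre of the wooden ball, 24 mm in diameter, at (-105, 0, 20) mm in the pail's frame; pinched along the pail's y the pail can swing round it, and when lifted by it the pail tips forward about the front edge of its foot, and off the box it hangs from the ball with its mouth turned somewhat below level, so that things slide out
- pail_inside (a point): centre of the pail's hollow, on its axis 30 mm above its underside
- box: black lacquer box, closed and fixed to the desk, 100 mm (x) by 150 mm (y), flat top 58 mm above the desk. Origin: centre of its underside; the tray stands against its +x side
- tray: white open sorting tray, fixed, 180 mm (x) by 170 mm (y), walls 4 mm thick and 18 mm high, floor 4 mm thick. Origin: centre of its underside; same axes as the box, centred 145 mm from the box's centre along +x
- eraser: blue and white eraser 21 x 45 x 12 mm, lies in the pail at the start; origin: centre of its underside
- usb_stick: blue and silver USB stick 18 x 55 x 8 mm, lies in the pail on the eraser at the start; origin: centre of its underside

How it is judged:
By the outcome, as a careful person would: the job done as asked, in the order asked, and still so for the second after the job is handed in, with the robot touching nothing.
It also fails if it takes over 64 s, if anything falls off the work surface, if the arm or the gripper's body presses on something with over 40 N, if the wrist force passes 120 N, or if a joint passes its speed limit or range.

## Working session

There is one attempt and no reset: what is moved stays moved. The work goes in short steps, Python scripts to look and compute and a shell command to move; the robot and the scene stay as the last step left them, time stands still between calls to the robot, and variables do not carry over. Pictures are saved under pics/ and viewed, at most 10 in all, crops included, and the job is handed in when it is done.

```bash
mkdir -p pics; cat > h.py <<'E'
import numpy as np, cv2
from workcell import bot
from scipy.spatial.transform import Rotation as Rn
def save(f,n): cv2.imwrite('pics/'+n,f['img'][:,:,::-1])
def pts(names,cams=('scene','top')):
    for c in cams:
        f=bot.grab_frame(c)
        for n in names:
            print(c,n,[(np.round(r['xyz'],4).tolist(),round(r['conf'],2)) for r in bot.spot_point(n,f)[:2]])
    return f
E
python3 - <<'E'
from h import *
s=bot.observe();print({k:np.round(v,3).tolist() for k,v in s.items()},bot.tip_reach)
a=bot.grab_frame('scene');b=bot.grab_frame('top')
cv2.imwrite('pics/a.png',cv2.resize(np.vstack([a['img'],b['img']])[:,:,::-1],(448,600)) if 0 else cv2.resize(np.hstack([a['img'],b['img']])[:,:,::-1],(800,300)))
save(b,'top.png');save(a,'scene.png')
pts(['pail','bail_grip','knob_center','box','tray','eraser'])
print(bot.observe()['clock'])
E
```

```text
{'clock': 0.0, 'qpos': [-1.301, 0.522, -0.036, 1.6, 0.021, 1.021, -0.113], 'qd': [0.0, 0.001, 0.0, -0.002, -0.001, 0.001, -0.001], 'joint_efforts': [-0.001, -92.712, 1.98, -36.992, 0.018, 0.008, -0.0], 'position': [0.208, 0.589, 0.303], 'tool_rot': [-3.141, 0.0, 2.802], 'force': [0.13, -0.275, -0.284], 'moment': [-0.027, 0.027, 0.0], 'finger_force': 0.0, 'grip_width': 0.086} 0.0726
scene pail [([0.5488, -0.1688, -0.0004], 0.77)]
scene bail_grip [([0.5458, -0.1713, 0.122], 0.65)]
scene knob_center [([0.4414, -0.1744, 0.0229], 0.95)]
scene box [([0.5681, 0.1823, 0.0007], 0.96), ([0.5465, -0.1694, 0.0316], 0.65)]
scene tray [([0.7088, 0.2024, 0.0001], 0.83)]
scene eraser [([0.5464, -0.1701, 0.0087], 0.47)]
top pail [([0.5486, -0.1715, 0.0045], 0.71)]
top bail_grip [([0.5499, -0.1686, 0.1204], 0.47)]
top knob_center [([0.4454, -0.1754, 0.0162], 0.82)]
top box [([0.564, 0.1786, -0.003], 0.95)]
top tray [([0.7099, 0.1992, 0.0039], 0.79)]
top eraser [([0.5424, -0.1747, 0.0078], 0.59)]
0.8
```

View pics/top.png

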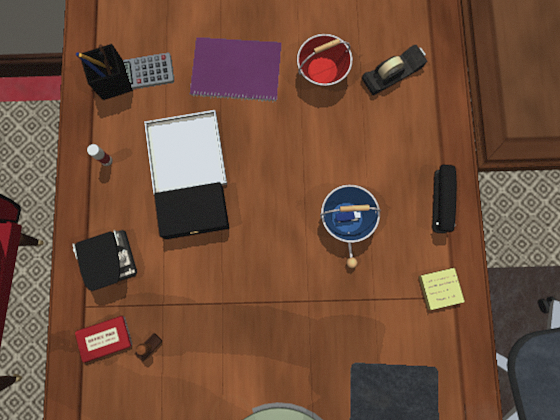

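View pics/scene.png

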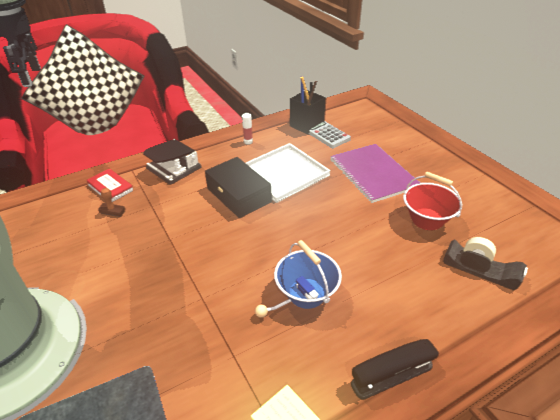

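The top view shows the blue pail at about (350,213) with its knob at (351,263) on the robot side. The box is at (192,210) with the tray above it (+x side, yaw about 0.146). The scene view agrees, and the bail is upright.

```bash
cat >> h.py <<'E'
def to(pos,yaw,pitch=0):
    s=bot.observe();R=Rn.from_euler('xyz',s['tool_rot']);T=Rn.from_euler('xyz',[np.pi,pitch,yaw])
    print('t',s['clock'],'pos',np.round(s['position'],4),'rpy',np.round(s['tool_rot'],3),'F',np.round(s['force'],1),'w',s['grip_width'],s['finger_force'])
    d=np.array(pos)-s['position']
    print(' turn',np.round((R.inv()*T).as_rotvec(),3),'shift after turn mm',np.round(T.inv().apply(d)*1000,1),'before',np.round(R.inv().apply(d)*1000,1))
E
python3 -c "
from h import *
to([.548,-.170,.26],1.61)"
```

```text
t 0.8 pos [0.2084 0.5892 0.3039] rpy [-3.142  0.     2.802] F [-1.2  0.7 -1.4] w 0.08543636856186858 0.0
 turn [-0.     0.     1.192] shift after turn mm [-772.   309.6   43.9] before [-573.3 -602.6   43.9]
```

```bash
J="python3 -m jog"
$J '[[[0,0,0,0,0,0.149,1],[0,0,0,0,0,0.149,1],[0,0,0,0,0,0.149,1],[0,0,0,0,0,0.149,1]]]' >/dev/null
$J '[[[0,0,0,0,0,0.149,1],[0,0,0,0,0,0.149,1],[0,0,0,0,0,0.149,1],[0,0,0,0,0,0.149,1]]]' >/dev/null
$J '[[[-30,12,2,0,0,0,1],[-40,16,2,0,0,0,1],[-40,16,2,0,0,0,1],[-40,16,2,0,0,0,1],[-40,16,2,0,0,0,1]]]'>/dev/null
$J '[[[-40,16,2,0,0,0,1],[-40,16,2,0,0,0,1],[-40,16,2,0,0,0,1],[-40,16,2,0,0,0,1],[-40,16,2,0,0,0,1]]]'>/dev/null
$J '[[[-40,16,2,0,0,0,1],[-40,16,2,0,0,0,1],[-40,16,2,0,0,0,1],[-40,16,2,0,0,0,1],[-40,16,2,0,0,0,1]]]'>/dev/null
$J '[[[-40,16,2,0,0,0,1],[-40,16,2,0,0,0,1],[-40,16,2,0,0,0,1],[-22,9,2,0,0,0,1],[0,0,0,0,0,0,1]]]'
python3 -c "
from h import *
to([.548,-.170,.26],1.61)"
```

```text
clock: 3.6
position: [0.5301, -0.1342, 0.2657]
tool_rot: [3.141, 0.002, 1.606]
force: [0.5, 0.6, -0.4]
grip_width: 0.0852
finger_force: 0.0
t 3.6 pos [ 0.5301 -0.1342  0.2657] rpy [3.141e+00 2.000e-03 1.606e+00] F [ 0.5  0.6 -0.4] w 0.08516542649412702 0.0
 turn [ 0.     0.002 -0.004] shift after turn mm [-36.5  16.5   5.7] before [-36.4  16.7   5.7]
```

Now I'll move above the bail grip, re-check it from the wrist camera, and descend.

```bash
J="python3 -m jog"
$J '[[[-18,8,2,0,0,0,1],[-18,8.5,3,0,0,0,1],[0,0,0,0,0,0,1]]]' >/dev/null
python3 -c "
from h import *
f=pts(['bail_grip','pail','knob_center'],('scene','top','wrist'))
save(f,'w1.png')
to([.548,-.170,.176],1.61)"
```

```text
scene bail_grip [([0.5472, -0.1743, 0.1219], 0.58)]
scene pail [([0.546, -0.171, -0.0009], 0.83)]
scene knob_center [([0.4381, -0.1744, 0.0219], 0.67)]
top bail_grip []
top pail []
top knob_center []
wrist bail_grip [([0.547, -0.1696, 0.1198], 0.65)]
wrist pail [([0.5454, -0.1738, -0.0012], 0.97)]
wrist knob_center [([0.4434, -0.1741, 0.0212], 0.61)]
t 4.5 pos [ 0.5475 -0.166   0.261 ] rpy [ 3.142 -0.     1.61 ] F [ 0.  -0.5 -1.1] w 0.08499224718228507 0.0
 turn [ 0. -0. -0.] shift after turn mm [-4.1  0.3 85. ] before [-4.1  0.3 85. ]
```

View pics/w1.png

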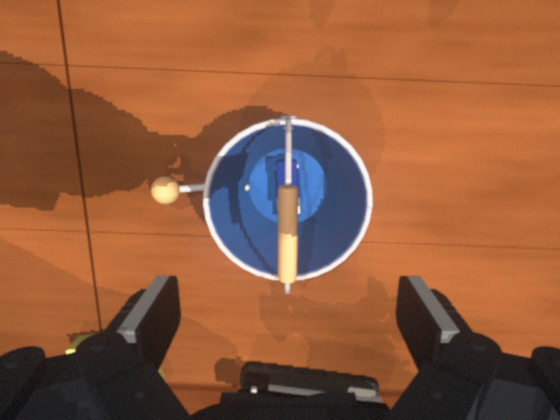

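The wrist picture shows the grip vertical at column 288, midway between the fingers (~289), with the knob to the left at (165,190). The alignment is good, so I'll descend and grip.

```bash
J="python3 -m jog"
$J '[[[-3,0,20,0,0,0,1],[-3,0,25,0,0,0,1],[0,0,25,0,0,0,1],[0,0,15,0,0,0,1],[0,0,0,0,0,0,1]]]' >/dev/null
$J '[[[0,0,0,0,0,0,0],[0,0,0,0,0,0,0],[0,0,0,0,0,0,0],[0,0,0,0,0,0,0],[0,0,0,0,0,0,0]]]' 60
$J '[[[0,0,0,0,0,0,0],[0,0,0,0,0,0,0],[0,0,0,0,0,0,0]]]'
python3 -c "
from h import *
to([.548,-.170,.29],1.61)"
```

```text
clock: 5.5
position: [0.5479, -0.1721, 0.1763]
tool_rot: [3.141, 0.0, 1.61]
force: [-0.5, 0.3, 0.1]
grip_width: 0.0124
finger_force: 0.3
clock: 5.8
position: [0.5479, -0.1721, 0.1764]
tool_rot: [3.141, -0.0, 1.61]
force: [-1.6, 0.1, 6.8]
grip_width: 0.0099
finger_force: 58.4
t 5.8 pos [ 0.5479 -0.1721  0.1764] rpy [ 3.141 -0.     1.61 ] F [-1.6  0.1  6.8] w 0.009918771470519575 58.44332277774811
 turn [ 0.001 -0.    -0.   ] shift after turn mm [ 2.100e+00  1.000e-01 -1.136e+02] before [   2.1    0.2 -113.6]
```

```bash
J="python3 -m jog"
$J '[[[0,0,-5,0,0,0,0],[0,0,-10,0,0,0,0],[0,0,-20,0,0,0,0],[0,0,-25,0,0,0,0],[0,0,-25,0,0,0,0]]]' 60
$J '[[[0,0,-20,0,0,0,0],[0,0,-10,0,0,0,0],[0,0,0,0,0,0,0]]]'
python3 -c "
from h import *
pts(['box','tray','pail','bail_grip','knob_center'],('scene','top'))
to([.57,.180,.29],1.717)"
```

```text
clock: 6.3
position: [0.5475, -0.1722, 0.2624]
tool_rot: [-3.141, 0.0, 1.609]
force: [0.3, 0.5, -2.8]
grip_width: 0.0101
finger_force: 58.6
clock: 6.6
position: [0.548, -0.1722, 0.2922]
tool_rot: [3.14, 0.0, 1.61]
force: [0.0, -0.1, -3.4]
grip_width: 0.0099
finger_force: 58.6
scene box [([0.5686, 0.1859, -0.0014], 0.93), ([0.5488, -0.1713, 0.1145], 0.73)]
scene tray [([0.7099, 0.2017, -0.0033], 0.7)]
scene pail [([0.5506, -0.1744, 0.1171], 0.86)]
scene bail_grip [([0.5517, -0.1723, 0.2393], 0.55)]
scene knob_center [([0.4413, -0.1787, 0.1379], 0.59)]
top box [([0.5649, 0.1804, -0.0034], 0.74)]
top tray [([0.712, 0.2002, 0.0018], 0.69)]
top pail []
top bail_grip []
top knob_center []
t 7.2 pos [ 0.5477 -0.1721  0.2908] rpy [-3.141 -0.     1.61 ] F [-0.7  0.5 -3.2] w 0.010183324391898427 58.61764311790466
 turn [-0.    -0.    -0.107] shift after turn mm [345.1  73.3   0.8] before [351.   36.    0.8]
```

```bash
cat >> h.py <<'E'
def unproj(f,px,z):
    K=np.array(f['intrinsics']);R=np.array(f['R']);t=np.array(f['t'])
    c=-R.T@t;d=(R.T@np.linalg.inv(K)@np.c_[px,np.ones(len(px))].T).T
    return c+d*((z-c[2])/d[:,2])[:,None]
E
python3 - <<'E'
from h import *
for c in ('top','scene'):
    f=bot.grab_frame(c);m=bot.trace('tray',f)[0]['region'].astype(np.uint8)
    cn=max(cv2.findContours(m,0,1)[0],key=cv2.contourArea)[:,0].astype(float)
    w=unproj(f,cn,.018)[:,:2]
    r=cv2.minAreaRect((w*1000).astype(np.float32));print(c,'tray',r)
    m=bot.trace('box',f)[0]['region'].astype(np.uint8)
    cn=max(cv2.findContours(m,0,1)[0],key=cv2.contourArea)[:,0].astype(float)
    print('box',cv2.minAreaRect((unproj(f,cn,.058)[:,:2]*1000).astype(np.float32)))
E
```

```text
top tray ((710.4232177734375, 202.40499877929688), (181.79322814941406, 171.2379913330078), 7.2451581954956055)
box ((563.452880859375, 180.21209716796875), (109.65916442871094, 154.8331298828125), 8.214839935302734)
scene tray ((670.5430297851562, 211.11634826660156), (248.6394500732422, 114.01595306396484), 57.10753631591797)
box ((555.9563598632812, 150.36610412597656), (130.35067749023438, 203.5517578125), 7.737124919891357)
```

```bash
J="python3 -m jog"
$J '[[[10,1,0,0,0,-0.02,0],[20,2,0,0,0,-0.02,0],[28,4,0,0,0,-0.02,0],[30,5,0,0,0,-0.02,0],[30,5,0,0,0,-0.02,0]]]' 60 >/dev/null
$J '[[[30,6,0,0,0,0,0],[30,6,0,0,0,0,0],[30,6,0,0,0,0,0],[30,6,0,0,0,0,0],[30,6,0,0,0,0,0]]]' >/dev/null
$J '[[[28,6,0,0,0,0,0],[22,5,0,0,0,0,0],[14,3,0,0,0,0,0],[8,2,0,0,0,0,0],[0,0,0,0,0,0,0]]]' 
python3 - <<'E'
from h import *
pts(['pail','knob_center','bail_grip'],('scene','top'))
to([.5727,.183,.29],1.71)
save(bot.grab_frame('scene'),'s2.png')
E
```

```text
clock: 9.0
position: [0.5691, 0.1739, 0.2908]
tool_rot: [-3.141, -0.0, 1.711]
force: [-0.4, -1.3, -2.5]
grip_width: 0.0097
finger_force: 58.6
scene pail [([0.5705, 0.176, 0.1136], 0.7)]
scene knob_center [([0.4622, 0.1586, 0.135], 0.75)]
scene bail_grip [([0.5683, 0.1761, 0.2336], 0.64)]
top pail [([0.5677, 0.1715, 0.1165], 0.75)]
top knob_center [([0.4672, 0.1542, 0.1305], 0.84)]
top bail_grip [([0.5689, 0.174, 0.2344], 0.68)]
t 9.4 pos [0.5692 0.1727 0.291 ] rpy [3.142 0.    1.709] F [-0.8 -0.4 -2.5] w 0.009938850767167388 58.59212279319763
 turn [ 0.     0.    -0.001] shift after turn mm [9.8 4.9 1. ] before [9.8 4.9 1. ]
```

View pics/s2.png

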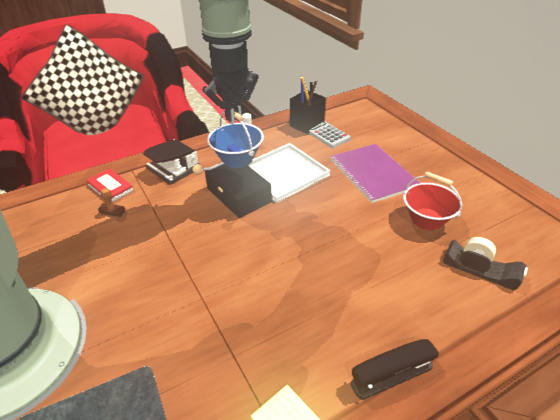

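The pail hangs level above the box at about (236,145) with its knob at (197,170), on the side away from the tray. I'll shift 10/5 mm and lower it.

```bash
J="python3 -m jog"
$J '[[[5,2,5,0,0,0.02,0],[5,3,15,0,0,0,0],[0,0,15,0,0,0,0],[0,0,12,0,0,0,0],[0,0,5,0,0,0,0]]]' 60
$J '[[[0,0,3,0,0,0,0],[0,0,2,0,0,0,0],[0,0,0,0,0,0,0]]]'
```

```text
clock: 9.95
position: [0.5723, 0.1838, 0.2369]
tool_rot: [-3.139, 0.001, 1.69]
force: [-0.5, 0.5, -2.9]
grip_width: 0.01
finger_force: 58.5
clock: 10.25
position: [0.5733, 0.1837, 0.2345]
tool_rot: [3.14, -0.0, 1.69]
force: [1.1, -0.6, -1.0]
grip_width: 0.0101
finger_force: 58.9
```

```bash
J="python3 -m jog"
$J '[[[0,0,1,0,0,0,0],[0,0,0,0,0,0,0]]]'
$J '[[[0,0,0,0,0,0,0.2],[0,0,0,0,0,0,0.4],[0,0,0,0,0,0,0.6],[0,0,0,0,0,0,0.6],[0,0,0,0,0,0,0.6]]]'
$J '[[[0,0,-20,0,0,0,0.6],[0,0,-30,0,0,0,0.6],[0,0,-40,0,0,0,0.6],[0,0,-20,0,0,0,0.6],[0,0,0,0,0,0,0.6]]]'
python3 - <<'E'
from h import *
pts(['pail','knob_center','bail_grip'],('scene','top','wrist'))
to([.468,.169,.24],.135)
to([.468,.169,.24],3.277)
E
```

```text
clock: 10.45
position: [0.5737, 0.1838, 0.2343]
tool_rot: [3.139, -0.001, 1.689]
force: [-0.4, -1.1, 10.4]
grip_width: 0.01
finger_force: 60.1
clock: 10.95
position: [0.5728, 0.1837, 0.2328]
tool_rot: [-3.141, 0.0, 1.69]
force: [-0.2, 0.8, 0.2]
grip_width: 0.0513
finger_force: 0.0
clock: 11.45
position: [0.5736, 0.1839, 0.3458]
tool_rot: [3.138, -0.001, 1.69]
force: [0.2, -0.3, -0.9]
grip_width: 0.0512
finger_force: 0.0
scene pail [([0.5759, 0.1825, 0.0581], 0.6)]
scene knob_center [([0.4633, 0.1697, 0.0806], 0.7)]
scene bail_grip [([0.4637, 0.1708, 0.081], 0.74), ([0.5731, 0.1828, 0.1801], 0.65)]
top pail [([0.5722, 0.1853, 0.0597], 0.92)]
top knob_center [([0.4743, 0.1691, 0.0761], 0.84)]
top bail_grip [([0.5749, 0.1829, 0.1745], 0.62)]
wrist pail [([0.5721, 0.188, 0.0566], 0.96)]
wrist knob_center [([0.4716, 0.1731, 0.0785], 0.91)]
wrist bail_grip [([0.575, 0.1898, 0.1808], 0.72)]
t 12.05 pos [0.5728 0.1837 0.3427] rpy [-3.141  0.     1.69 ] F [ 0.7 -0.4  1.1] w 0.05117230130182752 0.0
 turn [-0.     0.     1.555] shift after turn mm [-105.9    0.5  102.7] before [  -2.2 -105.8  102.7]
t 12.05 pos [0.5728 0.1837 0.3427] rpy [-3.141  0.     1.69 ] F [ 0.7 -0.4  1.1] w 0.05117230130182752 0.0
 turn [-0.    -0.    -1.587] shift after turn mm [105.9  -0.4 102.7] before [  -2.2 -105.8  102.7]
```

```bash
python3 -c "
from h import *
print(np.round(bot.observe()['qpos'],2))"
```

```text
[-0.7   0.48  0.42  1.64 -0.21  1.08 -0.1 ]
```

```bash
J="python3 -m jog"
$J '[[[0,-25,0,0,0,0,0.7],[-1,-35,0,0,0,0,0.7],[-1,-30,0,0,0,0,0.7],[0,-15,0,0,0,0,0.7]]]' >/dev/null
$J '[[[0,0,0,0,0,-0.144,0.7],[0,0,0,0,0,-0.144,0.7],[0,0,0,0,0,-0.144,0.7],[0,0,0,0,0,-0.144,0.7]]]' >/dev/null
$J '[[[0,0,0,0,0,-0.144,0.7],[0,0,0,0,0,-0.144,0.7],[0,0,0,0,0,-0.144,0.7],[0,0,0,0,0,-0.144,0.7]]]' >/dev/null
$J '[[[0,0,20,0,0,-0.144,0.7],[0,0,20,0,0,-0.144,0.7],[0,0,20,0,0,-0.144,0.7],[0,0,0,0,0,0,0.7]]]'
python3 - <<'E'
from h import *
f=pts(['knob_center','pail'],('scene','top','wrist'))
save(f,'w2.png')
to([.469,.170,.132],3.277)
print(np.round(bot.observe()['qpos'],2))
E
```

```text
clock: 13.65
position: [0.4681, 0.1688, 0.2811]
tool_rot: [-3.141, -0.003, -3.007]
force: [0.1, 0.0, 0.7]
grip_width: 0.0598
finger_force: 0.0
scene knob_center [([0.4622, 0.1691, 0.0773], 0.92), ([0.5714, 0.1838, 0.0013], 0.24)]
scene pail [([0.5747, 0.1854, 0.0552], 0.6), ([0.4641, 0.1688, 0.0819], 0.44)]
top knob_center [([0.4704, 0.1708, 0.077], 0.6)]
top pail [([0.5711, 0.1869, 0.0607], 0.61)]
wrist knob_center [([0.4701, 0.1719, 0.0769], 0.86)]
wrist pail [([0.5703, 0.1832, 0.0548], 0.79)]
t 14.1 pos [0.4689 0.1694 0.2834] rpy [ 3.141e+00  1.000e-03 -3.010e+00] F [-0.1 -0.4 -0.3] w 0.059713564236246776 0.0
 turn [ 0.     0.001 -0.004] shift after turn mm [ -0.2   0.6 151.4] before [ -0.    0.5 151.4]
[-0.55  0.35  0.11  1.95 -0.05  0.84  1.29]
```

View pics/w2.png

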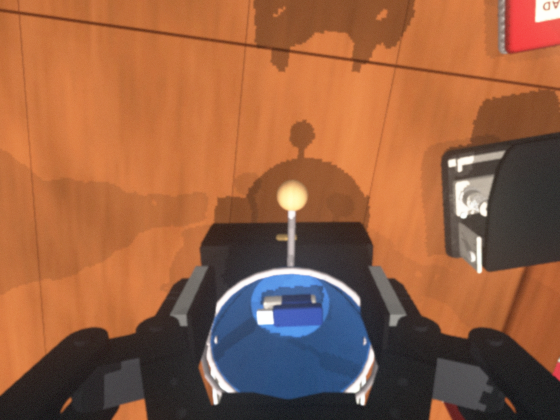

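The picture shows the ball at (292,197), centred between the fingers (~288). The pail is upright on the box with both items inside. I'll descend and pinch the ball.

```bash
J="python3 -m jog"
$J '[[[0,0,35,0,0,0,0.7],[0,0.5,40,0,0,0,0.7],[0,0,40,0,0,0,0.7],[0,0,25,0,0,0,0.7],[0,0,11,0,0,0,0.7]]]'
$J '[[[0,0,0,0,0,0,0.7],[0,0,0,0,0,0,0],[0,0,0,0,0,0,0],[0,0,0,0,0,0,0],[0,0,0,0,0,0,0]]]' 40
$J '[[[0,0,0,0,0,0,0],[0,0,0,0,0,0,0],[0,0,0,0,0,0,0]]]'
python3 - <<'E'
from h import *
to([.469,.170,.132],3.277)
# arc: ball about the foot front edge, in tool axes (x=-pail x, z down), per 6 deg
th=np.radians(np.arange(0,103,6));x,z=-141,20
P=np.c_[x*np.cos(th)+z*np.sin(th),-x*np.sin(th)+z*np.cos(th)]
d=np.diff(P,axis=0);print(np.round(np.c_[-d[:,0],-d[:,1]],1).tolist());print(np.round(P[-1],0))
E
```

```text
clock: 14.6
position: [0.4681, 0.1695, 0.13]
tool_rot: [-3.141, -0.002, -3.01]
force: [0.4, 0.6, 0.2]
grip_width: 0.0597
finger_force: 0.0
clock: 15.1
position: [0.4692, 0.17, 0.1327]
tool_rot: [3.141, 0.001, -3.009]
force: [1.4, 0.8, 1.2]
grip_width: 0.0218
finger_force: 39.0
clock: 15.4
position: [0.4689, 0.1698, 0.132]
tool_rot: [3.142, 0.0, -3.009]
force: [1.9, 0.2, 1.5]
grip_width: 0.0215
finger_force: 39.0
t 15.4 pos [0.4689 0.1698 0.132 ] rpy [ 3.142  0.    -3.009] F [1.9 0.2 1.5] w 0.021486867120803284 39.033379554748535
 turn [ 0.     0.    -0.003] shift after turn mm [-0.2  0.2 -0. ] before [-0.2  0.2 -0. ]
[[-2.9, -14.6], [-4.4, -14.2], [-5.8, -13.7], [-7.2, -13.0], [-8.6, -12.2], [-9.8, -11.2], [-10.9, -10.2], [-11.9, -9.0], [-12.8, -7.7], [-13.5, -6.3], [-14.1, -4.8], [-14.5, -3.3], [-14.8, -1.8], [-14.9, -0.2], [-14.8, 1.3], [-14.6, 2.9], [-14.2, 4.4]]
[ 49. 134.]
```

```bash
J="python3 -m jog"
$J '[[[-1.3,0,-7.3,0,0,0,0],[-1.6,0,-7.3,0,0,0,0],[-2,0,-7.1,0,0,0,0],[-2.4,0,-7.1,0,0,0,0],[-2.9,0,-6.8,0,0,0,0]]]' 30
$J '[[[-2.9,0,-6.8,0,0,0,0],[-3.6,0,-6.5,0,0,0,0],[-3.6,0,-6.5,0,0,0,0],[-4.3,0,-6.1,0,0,0,0],[-4.3,0,-6.1,0,0,0,0]]]'
$J '[[[0,0,0,0,0,0,0]]]'
python3 - <<'E'
from h import *
to([.469,.170,.132],3.277)
f=bot.grab_frame('scene');cv2.imwrite('pics/s3.png',cv2.resize(f['img'][50:260,120:400,::-1],(800,600)))
print([(np.round(r['xyz'],3),r['conf']) for n in ('pail','bail_grip','knob_center') for r in bot.spot_point(n,f)[:1]])
E
```

```text
clock: 15.9
position: [0.4791, 0.1711, 0.1683]
tool_rot: [3.142, 0.0, -3.009]
force: [0.1, 0.7, -1.9]
grip_width: 0.0216
finger_force: 38.7
clock: 16.4
position: [0.4978, 0.1737, 0.2]
tool_rot: [-3.142, 0.0, -3.009]
force: [0.5, -0.2, -1.3]
grip_width: 0.0217
finger_force: 38.6
clock: 16.5
position: [0.4982, 0.1737, 0.2002]
tool_rot: [3.141, 0.001, -3.01]
force: [0.0, 0.5, -1.3]
grip_width: 0.0214
finger_force: 38.6
t 16.5 pos [0.4982 0.1737 0.2002] rpy [ 3.141e+00  1.000e-03 -3.010e+00] F [ 0.   0.5 -1.3] w 0.021437192752976654 38.5539436340332
 turn [ 0.     0.001 -0.003] shift after turn mm [29.5  0.2 68.2] before [29.6  0.1 68.2]
[(array([0.575, 0.184, 0.073]), 0.63), (array([0.64 , 0.193, 0.179]), 0.67), (array([0.494, 0.17 , 0.146]), 0.96)]
```

View pics/s3.png

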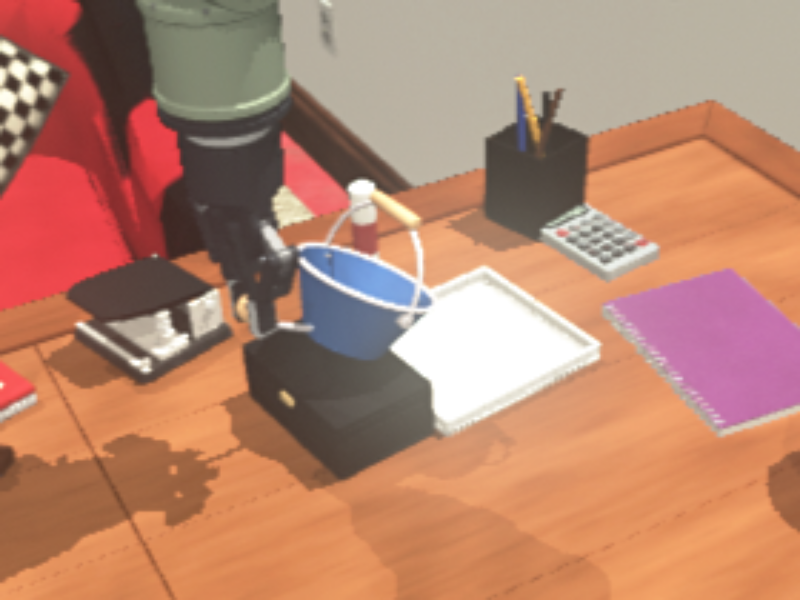

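The pail is at (365,300) in the crop, tipping about 30° around its front foot edge, with the ball held. I'll continue along the arc.

```bash
J="python3 -m jog"
$J '[[[-4.9,0,-5.6,0,0,0,0],[-4.9,0,-5.6,0,0,0,0],[-5.4,0,-5.1,0,0,0,0],[-5.5,0,-5.1,0,0,0,0],[-5.9,0,-4.5,0,0,0,0]]]' 
$J '[[[-6,0,-4.5,0,0,0,0],[-6.4,0,-3.9,0,0,0,0],[-6.4,0,-3.8,0,0,0,0],[-6.7,0,-3.2,0,0,0,0],[-6.8,0,-3.1,0,0,0,0]]]'
$J '[[[-7,0,-2.4,0,0,0,0],[-7.1,0,-2.4,0,0,0,0],[-7.2,0,-1.7,0,0,0,0],[-7.3,0,-1.6,0,0,0,0],[0,0,0,0,0,0,0]]]'
python3 - <<'E'
from h import *
to([.469,.170,.132],3.277)
f=bot.grab_frame('scene');cv2.imwrite('pics/s4.png',cv2.resize(f['img'][50:260,120:400,::-1],(800,600)))
print([(n,np.round(r['xyz'],3),r['conf']) for n in ('pail','bail_grip','knob_center','eraser','usb_stick') for r in bot.spot_point(n,f)[:1]])
E
```

```text
clock: 17.2
position: [0.5244, 0.1772, 0.226]
tool_rot: [3.142, 0.0, -3.009]
force: [-0.5, -0.3, -1.8]
grip_width: 0.0215
finger_force: 38.5
clock: 17.7
position: [0.5563, 0.1814, 0.2441]
tool_rot: [-3.142, -0.0, -3.009]
force: [-0.4, -0.2, -2.2]
grip_width: 0.0219
finger_force: 38.4
clock: 18.2
position: [0.585, 0.1852, 0.252]
tool_rot: [-3.142, 0.001, -3.01]
force: [-0.5, -0.7, -1.7]
grip_width: 0.0213
finger_force: 38.3
t 18.2 pos [0.585  0.1852 0.252 ] rpy [-3.142e+00  1.000e-03 -3.010e+00] F [-0.5 -0.7 -1.7] w 0.02130665409523834 38.31935942173004
 turn [-0.     0.001 -0.003] shift after turn mm [117.    0.6 120. ] before [117.1   0.2 119.9]
[('pail', array([0.611, 0.189, 0.094]), 0.55), ('bail_grip', array([0.723, 0.202, 0.147]), 0.7), ('knob_center', array([0.581, 0.184, 0.202]), 0.84), ('eraser', array([ 0.566,  0.18 , -0.001]), 0.28)]
```

View pics/s4.png

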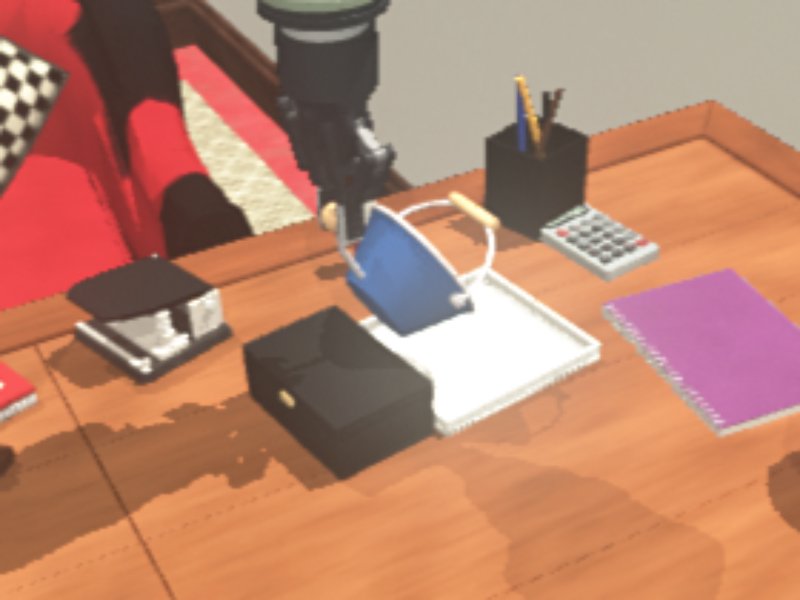

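The pail is tipped about 65–70°, its mouth over the tray at about (430,270), with nothing out yet. I'll continue forward.

```bash
J="python3 -m jog"
$J '[[[-7.4,0,-1,0,0,0,0],[-7.4,0,-1,0,0,0,0],[-7.4,0,0,0,0,0,0],[-7.4,0,0,0,0,0,0],[-7.4,0,0,0,0,0,0]]]' 
$J '[[[-7.4,0,0.5,0,0,0,0],[-7,0,1,0,0,0,0],[-5,0,1,0,0,0,0],[0,0,0,0,0,0,0],[0,0,0,0,0,0,0]]]'
python3 - <<'E'
from h import *
to([.469,.170,.132],3.277)
for c in ('scene','top'):
    f=bot.grab_frame(c)
    print(c,[(n,np.round(r['xyz'],3),round(r['conf'],2)) for n in ('pail','bail_grip','knob_center','eraser','usb_stick') for r in bot.spot_point(n,f)[:1]])
    if c=='scene': cv2.imwrite('pics/s5.png',cv2.resize(f['img'][50:260,120:400,::-1],(800,600)))
E
```

```text
clock: 19.0
position: [0.6215, 0.1901, 0.2538]
tool_rot: [-3.142, -0.0, -3.01]
force: [0.3, 0.1, -3.1]
grip_width: 0.0219
finger_force: 38.3
clock: 19.5
position: [0.6399, 0.1925, 0.2513]
tool_rot: [-3.142, -0.0, -3.009]
force: [-0.3, -0.6, -3.2]
grip_width: 0.0217
finger_force: 38.3
t 19.5 pos [0.6399 0.1925 0.2513] rpy [-3.142 -0.    -3.009] F [-0.3 -0.6 -3.2] w 0.0216578932825208 38.30340921878815
 turn [-0.    -0.    -0.003] shift after turn mm [172.4   0.7 119.3] before [172.3   0.2 119.4]
scene [('pail', array([0.661, 0.194, 0.09 ]), 0.62), ('bail_grip', array([0.772, 0.211, 0.139]), 0.55), ('knob_center', array([0.632, 0.189, 0.2  ]), 0.56)]
top [('pail', array([0.662, 0.195, 0.097]), 0.88), ('bail_grip', array([0.774, 0.213, 0.138]), 0.6), ('knob_center', array([0.638, 0.19 , 0.191]), 0.6)]
```

View pics/s5.png

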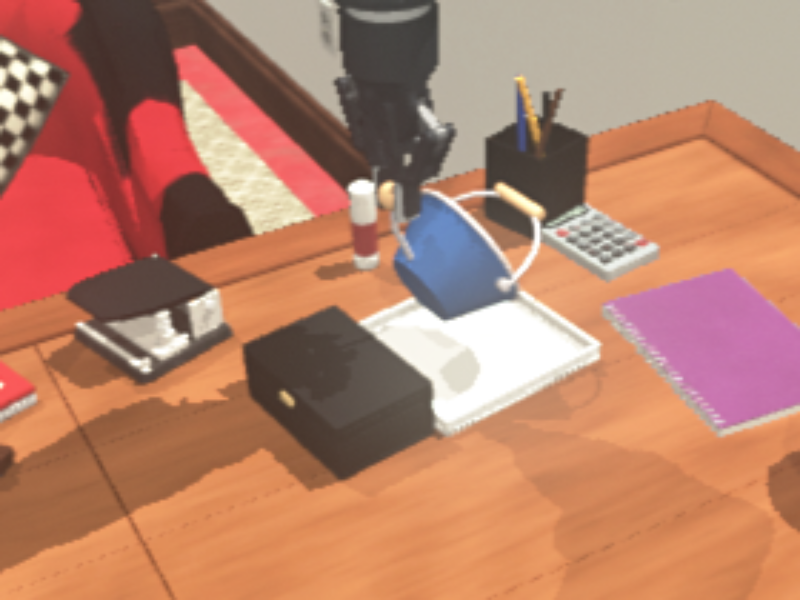

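The grip friction holds the pail at about 68°, now lifted clear of the box and over the tray. I'll ease the grip to 20 N so it swings down.

```bash
J="python3 -m jog"
$J '[[[-10,0,-5,0,0,0,0],[-10,0,-5,0,0,0,0],[0,0,0,0,0,0,0],[0,0,0,0,0,0,0],[0,0,0,0,0,0,0]]]' 20
python3 - <<'E'
from h import *
to([.469,.170,.132],3.277)
for c in ('scene','top'):
    f=bot.grab_frame(c)
    print(c,[(n,np.round(r['xyz'],3),round(r['conf'],2)) for n in ('pail','bail_grip','knob_center','eraser','usb_stick') for r in bot.spot_point(n,f)[:1]])
print(np.round(bot.observe()['qpos'],2))
E
```

```text
clock: 20.6
position: [0.6593, 0.1951, 0.2611]
tool_rot: [-3.142, -0.001, -3.009]
force: [0.5, 0.2, -3.0]
grip_width: 0.0213
finger_force: 38.3
t 20.6 pos [0.6593 0.1951 0.2611] rpy [-3.142e+00 -1.000e-03 -3.009e+00] F [ 0.5  0.2 -3. ] w 0.021298722284602303 38.27848434448242
 turn [-0.    -0.001 -0.003] shift after turn mm [191.9   0.8 129.1] before [191.8   0.2 129.3]
scene [('pail', array([0.673, 0.199, 0.098]), 0.95), ('bail_grip', array([0.788, 0.21 , 0.139]), 0.61), ('knob_center', array([0.651, 0.193, 0.21 ]), 0.69)]
top [('pail', array([0.673, 0.198, 0.1  ]), 0.56), ('bail_grip', array([0.786, 0.213, 0.138]), 0.55), ('knob_center', array([0.657, 0.192, 0.206]), 0.74)]
[-0.44  0.67  0.11  1.46 -0.08  1.02  1.39]
```

```bash
J="python3 -m jog"
$J '[[[-6,0,-4,0,0.1,0,0],[-8,0,-4,0,0.12,0,0],[-8,0,-3,0,0.12,0,0],[-8,0,-3,0,0.12,0,0],[0,0,0,0,0,0,0]]]' 20
python3 - <<'E'
from h import *
to([.469,.170,.132],3.277)
for c in ('scene','top'):
    f=bot.grab_frame(c)
    print(c,[(n,np.round(r['xyz'],3),round(r['conf'],2)) for n in ('pail','bail_grip','knob_center','eraser','usb_stick') for r in bot.spot_point(n,f)[:1]])
    if c=='scene': cv2.imwrite('pics/s6.png',cv2.resize(f['img'][50:260,120:400,::-1],(800,600)))
print(np.round(bot.observe()['qpos'],2))
E
```

```text
clock: 21.7
position: [0.6917, 0.1989, 0.2661]
tool_rot: [-3.14, -0.468, -3.011]
force: [-0.3, 0.3, -4.1]
grip_width: 0.0216
finger_force: 38.2
t 21.7 pos [0.6917 0.1989 0.2661] rpy [-3.14  -0.468 -3.011] F [-0.3  0.3 -4.1] w 0.021569896232153246 38.22963237762451
 turn [-0.    -0.468 -0.004] shift after turn mm [224.5   1.4 134.1] before [139.9   0.8 221. ]
scene [('pail', array([0.636, 0.189, 0.112]), 0.92), ('bail_grip', array([0.756, 0.206, 0.105]), 0.54), ('knob_center', array([0.663, 0.193, 0.219]), 0.95)]
top [('pail', array([0.638, 0.194, 0.121]), 0.9)]
[-0.37  0.95  0.09  0.95 -0.15  1.7   1.42]
```

View pics/s6.png

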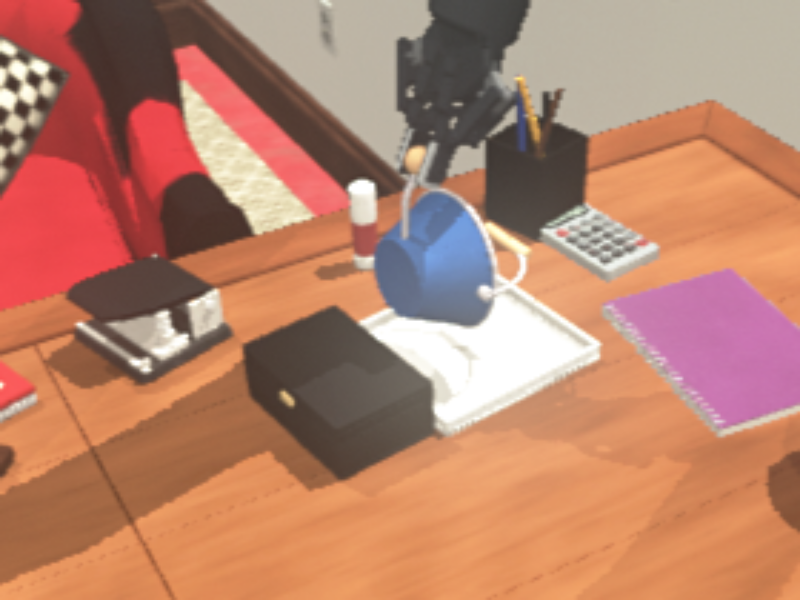

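The pail is level-to-slightly-down at crop (435,255) with its mouth towards the tray. No item shows in the tray yet, so I'll pitch a little more and shake it gently along the mouth direction.

```bash
J="python3 -m jog"
$J '[[[-4,0,-4,0,0.07,0,0],[-4,0,-4,0,0.07,0,0],[-18,0,9,0,0,0,0],[18,0,-9,0,0,0,0],[0,0,0,0,0,0,0]]]'
$J '[[[-18,0,9,0,0,0,0],[18,0,-9,0,0,0,0],[0,0,0,0,0,0,0],[0,0,0,0,0,0,0]]]'
python3 - <<'E'
from h import *
to([.469,.170,.132],3.277)
for c in ('scene','top'):
    f=bot.grab_frame(c)
    print(c,[(n,np.round(r['xyz'],3),round(r['conf'],2)) for n in ('pail','bail_grip','knob_center','eraser','usb_stick') for r in bot.spot_point(n,f)[:1]])
    cv2.imwrite('pics/%s7.png'%c,f['img'][...,::-1])
a=cv2.imread('pics/scene7.png')[50:260,120:400];b=cv2.imread('pics/top7.png')[90:260,120:260]
cv2.imwrite('pics/c7.png',np.hstack([cv2.resize(a,(400,300)),cv2.resize(b,(400,300))]))
print(np.round(bot.observe()['qpos'],2))
E
```

```text
clock: 22.8
position: [0.7017, 0.2008, 0.2745]
tool_rot: [3.141, -0.599, -3.009]
force: [-1.1, 1.2, -0.7]
grip_width: 0.0215
finger_force: 38.3
clock: 23.2
position: [0.7021, 0.2009, 0.2743]
tool_rot: [3.141, -0.598, -3.009]
force: [0.7, -0.7, -3.9]
grip_width: 0.0218
finger_force: 38.3
t 23.2 pos [0.7021 0.2009 0.2743] rpy [ 3.141 -0.598 -3.009] F [ 0.7 -0.7 -3.9] w 0.02176088003032667 38.32024276256561
 turn [ 0.001 -0.598 -0.003] shift after turn mm [235.1   0.8 142.3] before [114.3   0.  250. ]
scene [('pail', array([0.641, 0.192, 0.126]), 0.8), ('bail_grip', array([0.759, 0.207, 0.113]), 0.5), ('knob_center', array([0.663, 0.196, 0.234]), 0.74), ('eraser', array([0.719, 0.241, 0.023]), 0.61), ('usb_stick', array([0.733, 0.205, 0.003]), 0.45)]
top [('pail', array([0.634, 0.189, 0.128]), 0.56)]
[-0.35  1.06  0.08  0.75 -0.17  1.93  1.41]
```

View pics/c7.png

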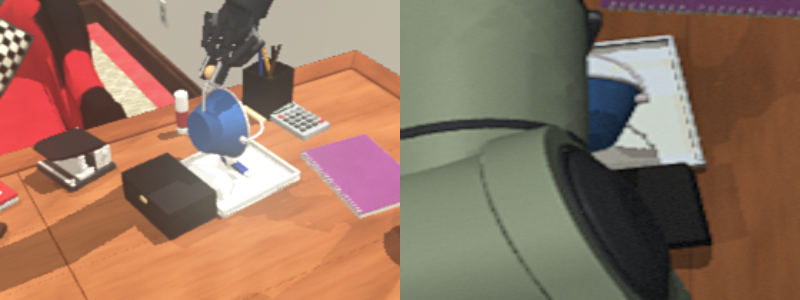

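The crop shows at least one item in the tray near (240,168). The picture budget is spent, so the networks have to do the rest. J6 is at its range end, so I'll back it off, shake again and move the pail to uncover the tray.

```bash
J="python3 -m jog"
$J '[[[0,0,-5,0,-0.07,0,0],[-18,0,9,0,0,0,0],[18,0,-9,0,0,0,0],[-18,0,9,0,0,0,0],[18,0,-9,0,0,0,0]]]'
$J '[[[-18,0,9,0,0,0,0],[18,0,-9,0,0,0,0],[0,0,0,0,0,0,0],[0,0,0,0,0,0,0]]]'
cat >> h.py <<'E'
def items():
    for c in ('scene','top','wrist'):
        f=bot.grab_frame(c)
        for n in ('pail','bail_grip','knob_center','eraser','usb_stick'):
            o=[(np.round(r['xyz'],3).tolist(),round(r['conf'],2)) for r in bot.spot_point(n,f)[:2]]
            if n in('eraser','usb_stick'):
                for r in bot.trace(n,f)[:2]:
                    y,x=np.nonzero(r['region']);u=unproj(f,[[x.mean(),y.mean()]],.008)[0] if c!='wrist' and len(x) else 0
                    o.append(('px',len(x),np.round(u,3),round(r['conf'],2)))
            print(c,n,o)
E
python3 - <<'E'
from h import *
to([.469,.170,.132],3.277)
items()
print(np.round(bot.observe()['qpos'],2))
E
```

```text
clock: 24.3
position: [0.7043, 0.2008, 0.2719]
tool_rot: [-3.14, -0.536, -3.011]
force: [1.2, 0.2, -4.7]
grip_width: 0.0216
finger_force: 38.3
clock: 24.7
position: [0.7047, 0.2012, 0.2781]
tool_rot: [3.141, -0.529, -3.009]
force: [0.3, -0.1, -2.9]
grip_width: 0.0215
finger_force: 38.3
t 24.7 pos [0.7047 0.2012 0.2781] rpy [ 3.141 -0.529 -3.009] F [ 0.3 -0.1 -2.9] w 0.021491236217533464 38.289939165115356
 turn [ 0.001 -0.529 -0.003] shift after turn mm [237.8   0.9 146.1] before [1.317e+02 1.000e-01 2.461e+02]
scene pail [([0.646, 0.194, 0.129], 0.57)]
scene bail_grip [([0.765, 0.209, 0.111], 0.59)]
scene knob_center [([0.673, 0.195, 0.238], 0.86)]
scene eraser [([0.72, 0.244, 0.024], 0.57)]
scene usb_stick [([0.731, 0.206, 0.007], 0.39), ('px', 66, array([0.733, 0.204, 0.008]), 0.61)]
top pail [([0.64, 0.194, 0.131], 0.63)]
top bail_grip []
top knob_center []
top eraser []
top usb_stick []
wrist pail [([0.641, 0.193, 0.127], 0.69)]
wrist bail_grip []
wrist knob_center [([0.675, 0.196, 0.228], 0.63)]
wrist eraser [('px', 9805, np.int64(0), 0.25)]
wrist usb_stick [([0.678, 0.198, 0.225], 0.63)]
[-0.36  1.02  0.09  0.8  -0.16  1.85  1.41]
```

```bash
J="python3 -m jog"
$J '[[[5,0,-15,0,-0.1,0,0],[8,0,-15,0,-0.1,0,0],[10,0,-12,0,-0.1,0,0],[12,0,-10,0,-0.1,0,0],[14,0,-8,0,-0.1,0,0]]]' 50
$J '[[[20,0,0,0,-0.03,0,0],[20,0,0,0,0,0,0],[20,0,0,0,0,0,0],[15,0,0,0,0,0,0],[0,0,0,0,0,0,0]]]'
python3 - <<'E'
from h import *
to([.469,.170,.132],3.277)
items()
E
```

```text
clock: 26.4
position: [0.6789, 0.1977, 0.3477]
tool_rot: [3.141, -0.025, -3.009]
force: [1.3, 0.4, -2.2]
grip_width: 0.0207
finger_force: 49.0
clock: 26.9
position: [0.6034, 0.1878, 0.3479]
tool_rot: [3.141, -0.0, -3.009]
force: [1.0, 0.5, -2.4]
grip_width: 0.021
finger_force: 49.0
t 26.9 pos [0.6034 0.1878 0.3479] rpy [ 3.141 -0.    -3.009] F [ 1.   0.5 -2.4] w 0.021045067351456715 48.96399736404419
 turn [ 0.    -0.    -0.003] shift after turn mm [135.6   0.5 215.9] before [135.5   0.  216. ]
scene pail [([0.616, 0.194, 0.189], 0.91)]
scene bail_grip [([0.732, 0.203, 0.221], 0.6)]
scene knob_center [([0.596, 0.185, 0.292], 0.97)]
scene eraser [([0.721, 0.242, 0.022], 0.67), ('px', 87, array([0.728, 0.251, 0.008]), 0.53)]
scene usb_stick [([0.733, 0.207, 0.005], 0.57), ('px', 41, array([0.732, 0.209, 0.008]), 0.45)]
top pail [([0.619, 0.194, 0.188], 0.78)]
top bail_grip [([0.735, 0.204, 0.224], 0.53)]
top knob_center [([0.605, 0.187, 0.29], 0.56)]
top eraser []
top usb_stick [('px', 593, array([0.736, 0.207, 0.008]), 0.58), ('px', 2770, array([0.716, 0.173, 0.008]), 0.47)]
wrist pail []
wrist bail_grip []
wrist knob_center [([0.602, 0.187, 0.29], 0.84)]
wrist eraser [([0.601, 0.186, 0.288], 0.3)]
wrist usb_stick [('px', 11096, np.int64(0), 0.37)]
```

Both items read as in the tray, and the load has dropped to the bare pail's 2.4 N. Next I'll pitch the tool back so the pail comes nearer upright, then set it down on the box.

```bash
J="python3 -m jog"
$J '[[[5,0,0,0,-0.1,0,0],[5,0,0,0,-0.12,0,0],[5,0,0,0,-0.12,0,0],[5,0,0,0,-0.11,0,0],[0,0,0,0,0,0,0]]]' 50
cat >> h.py <<'E'
def ball(bx,bz,pitch):
    # ball target in box frame x, world z; tool pitch>0 = fingers forward
    yaw=.135;B=np.array([.5668,.182]);u=np.array([np.cos(yaw),np.sin(yaw)])
    b=np.r_[B+u*bx,bz]
    s=bot.observe();R=Rn.from_euler('xyz',s['tool_rot'])
    cur=s['position']+R.apply([0,0,.054]);cx=(cur[:2]-B)@u
    d=b-cur
    print('tool dir',np.round(R.apply([0,0,1]),3),'ball now bx %.4f z %.4f'%(cx,cur[2]),'tool shift',np.round(R.inv().apply(d)*1000,1),'F',np.round(s['force'],1),'t',s['clock'])
E
python3 - <<'E'
from h import *
ball(-.050,.172,0)
items()
print(np.round(bot.observe()['qpos'],2))
E
```

```text
clock: 28.6
position: [0.5835, 0.1852, 0.3436]
tool_rot: [3.141, 0.451, -3.008]
force: [-1.1, -0.4, -2.6]
grip_width: 0.0211
finger_force: 49.1
tool dir [ 0.432  0.058 -0.9  ] ball now bx 0.0405 z 0.2950 tool shift [135.1  -1.1  71.2] F [-1.1 -0.4 -2.6] t 28.6
scene pail [([0.664, 0.196, 0.201], 0.92)]
scene bail_grip [([0.754, 0.207, 0.285], 0.51)]
scene knob_center [([0.602, 0.185, 0.294], 0.91)]
scene eraser [([0.718, 0.241, 0.024], 0.62), ('px', 77, array([0.728, 0.249, 0.008]), 0.47)]
scene usb_stick [([0.733, 0.207, 0.002], 0.55), ('px', 67, array([0.732, 0.205, 0.008]), 0.39)]
top pail [([0.661, 0.197, 0.206], 0.79)]
top bail_grip [([0.754, 0.21, 0.284], 0.93)]
top knob_center [([0.612, 0.185, 0.289], 0.67)]
top eraser []
top usb_stick [([0.728, 0.204, 0.002], 0.41), ('px', 59, array([0.732, 0.19 , 0.008]), 0.57)]
wrist pail [([0.662, 0.195, 0.2], 0.69)]
wrist bail_grip []
wrist knob_center [([0.608, 0.191, 0.29], 0.93)]
wrist eraser [([0.718, 0.244, 0.025], 0.98), ('px', 743, np.int64(0), 0.71)]
wrist usb_stick [([0.732, 0.202, 0.003], 0.94), ('px', 521, np.int64(0), 0.91)]
[-0.62  0.32  0.2   1.9   0.15  0.5   1.14]
```

Both items are now seen in the tray (wrist confidences 0.98 and 0.94), and the pail is at about 48°. I'll bring its foot edge to the box.

```bash
J="python3 -m jog"
$J '[[[12,0,4,0,0,0,0],[18,0,7,0,0,0,0],[18,0,8,0,0,0,0],[18,0,9,0,0,0,0],[18,0,9,0,0,0,0]]]'
$J '[[[15,0,8,0,0,0,0],[13,0,7,0,0,0,0],[10,0,6,0,0,0,0],[0,0,0,0,0,0,0],[0,0,0,0,0,0,0]]]'
python3 - <<'E'
from h import *
ball(-.044,.177,0)
items()
E
```

```text
clock: 30.3
position: [0.526, 0.1774, 0.2738]
tool_rot: [3.141, 0.45, -3.01]
force: [0.9, 0.5, -2.3]
grip_width: 0.0213
finger_force: 49.1
clock: 30.8
position: [0.5019, 0.1744, 0.239]
tool_rot: [-3.142, 0.45, -3.009]
force: [0.8, -0.2, -1.9]
grip_width: 0.021
finger_force: 49.1
tool dir [ 0.431  0.057 -0.9  ] ball now bx -0.0419 z 0.1904 tool shift [ 7.8 -1.1 11.1] F [ 0.8 -0.2 -1.9] t 30.8
scene pail [([0.579, 0.187, 0.095], 0.9)]
scene bail_grip [([0.67, 0.197, 0.174], 0.51)]
scene knob_center [([0.519, 0.174, 0.188], 0.92)]
scene eraser [([0.717, 0.243, 0.025], 0.51), ('px', 87, array([0.728, 0.249, 0.008]), 0.38)]
scene usb_stick [([0.733, 0.207, 0.005], 0.51), ('px', 72, array([0.732, 0.203, 0.008]), 0.48)]
top pail [([0.578, 0.187, 0.101], 0.66), ([0.711, 0.2, 0.005], 0.31)]
top bail_grip [([0.672, 0.198, 0.172], 0.78)]
top knob_center [([0.526, 0.178, 0.184], 0.91)]
top eraser [([0.721, 0.243, 0.022], 0.64)]
top usb_stick [([0.73, 0.207, 0.004], 0.54), ('px', 87, array([0.734, 0.198, 0.008]), 0.45)]
wrist pail [([0.574, 0.187, 0.093], 0.66)]
wrist bail_grip [([0.671, 0.196, 0.173], 0.51)]
wrist knob_center [([0.522, 0.178, 0.186], 0.86)]
wrist eraser []
wrist usb_stick []
```

```bash
python3 - <<'E'
import numpy as np
th=np.radians(np.arange(49,-1,-3.5));x,z=-141,20
P=np.c_[x*np.cos(th)+z*np.sin(th),-x*np.sin(th)+z*np.cos(th)];d=np.diff(P,axis=0)
print(np.round(np.c_[-.9*d[:,0]-.436*d[:,1],.436*d[:,0]-.9*d[:,1]],1).tolist())
E
python3 -m jog '[[[3,0,5,0,0,0,0],[3,0,4,0,0,0,0],[2,0,2,0,0,0,0],[0,0,0,0,0,0,0]]]'
```

```text
[[8.6, 1.3], [8.5, 1.9], [8.4, 2.4], [8.2, 2.9], [8.0, 3.4], [7.8, 3.9], [7.5, 4.3], [7.3, 4.8], [7.0, 5.2], [6.6, 5.6], [6.3, 6.0], [5.9, 6.4], [5.5, 6.7], [5.1, 7.1]]
clock: 32.4
position: [0.4991, 0.1736, 0.2251]
tool_rot: [3.141, 0.45, -3.01]
force: [0.1, -0.4, -2.3]
grip_width: 0.0212
finger_force: 49.2
```

```bash
J="python3 -m jog"
$J '[[[9,0,2,0,0,0,0],[8.5,0,2,0,0,0,0],[8.4,0,2.4,0,0,0,0],[8.2,0,2.9,0,0,0,0],[8,0,3.4,0,0,0,0]]]'
$J '[[[7.8,0,3.9,0,0,0,0],[7.5,0,4.3,0,0,0,0],[7.3,0,4.8,0,0,0,0],[0,0,0,0,0,0,0]]]'
python3 - <<'E'
from h import *
ball(-.106,.078,0)
pts(['pail','bail_grip','knob_center'])
E
```

```text
clock: 32.9
position: [0.4672, 0.1697, 0.1958]
tool_rot: [3.141, 0.451, -3.01]
force: [1.9, -1.1, 0.9]
grip_width: 0.0206
finger_force: 49.0
clock: 33.3
position: [0.4522, 0.1675, 0.1736]
tool_rot: [-3.141, 0.449, -3.009]
force: [-1.4, -0.1, 1.7]
grip_width: 0.0212
finger_force: 49.0
tool dir [ 0.43   0.057 -0.901] ball now bx -0.0921 z 0.1250 tool shift [32.9 -1.  36.3] F [-1.4 -0.1  1.7] t 33.3
scene pail [([0.5655, 0.1833, 0.067], 0.8)]
scene bail_grip [([0.5682, 0.1835, -0.0002], 0.33)]
scene knob_center []
top pail []
top bail_grip [([0.611, 0.1895, 0.1823], 0.76)]
top knob_center [([0.4779, 0.1691, 0.1177], 0.8)]
```

```bash
J="python3 -m jog"
$J '[[[7,0,5.2,0,0,0,0],[6.6,0,5.6,0,0,0,0],[6.3,0,6,0,0,0,0],[5.7,0,6.5,0,0,0,0],[4,0,6,0,0,0,0]]]'
$J '[[[3,0,4,0,0,0,0],[0,0,0,0,0,0,0]]]'
python3 - <<'E'
from h import *
ball(-.107,.078,0)
pts(['pail','bail_grip','knob_center'])
E
```

```text
clock: 34.2
position: [0.4385, 0.1658, 0.1345]
tool_rot: [-3.142, 0.45, -3.009]
force: [-1.7, 0.3, 2.3]
grip_width: 0.0208
finger_force: 48.8
clock: 34.4
position: [0.4376, 0.1656, 0.1294]
tool_rot: [-3.141, 0.449, -3.009]
force: [-1.9, -1.1, 4.0]
grip_width: 0.0211
finger_force: 48.9
tool dir [ 0.431  0.057 -0.901] ball now bx -0.1068 z 0.0808 tool shift [ 1.4 -1.   2.4] F [-1.9 -1.1  4. ] t 34.4
scene pail [([0.5673, 0.1817, 0.0583], 0.98), ([0.5653, 0.1855, 0.0862], 0.54)]
scene bail_grip [([0.5695, 0.1844, 0.1796], 0.76)]
scene knob_center [([0.4591, 0.1683, 0.0835], 0.96), ([0.5616, 0.1859, 0.0873], 0.37)]
top pail [([0.5652, 0.1834, 0.0585], 0.76)]
top bail_grip [([0.5709, 0.185, 0.1769], 0.63)]
top knob_center [([0.464, 0.1677, 0.0761], 0.78)]
```

The pail is practically upright at the box centre. I'll lower the last 2 mm, release and back away.

```bash
J="python3 -m jog"
$J '[[[0.9,0,1.8,0,0,0,0],[0,0,0,0,0,0,0]]]'
$J '[[[0,0,0,0,0,0,0.3],[0,0,0,0,0,0,0.5],[0,0,0,0,0,0,0.6],[0,0,0,0,0,0,0.6],[0,0,0,0,0,0,0.6]]]'
$J '[[[0,0,-20,0,0,0,0.6],[0,0,-30,0,0,0,0.6],[-10,0,-35,0,0,0,0.6],[-15,0,-35,0,0,0,0.6],[-15,0,-35,0,0,0,0.6]]]'
$J '[[[-10,0,-30,0,0,0,0.6],[0,0,0,0,0,0,0.6],[0,0,0,0,0,0,0.6]]]'
python3 - <<'E'
from h import *
to([.45,.17,.3],3.277)
items()
E
```

```text
clock: 35.0
position: [0.4378, 0.1658, 0.1278]
tool_rot: [3.142, 0.45, -3.009]
force: [-1.6, -0.6, 3.0]
grip_width: 0.0213
finger_force: 49.0
clock: 35.5
position: [0.4377, 0.1657, 0.1278]
tool_rot: [-3.142, 0.45, -3.009]
force: [0.3, -0.4, -0.2]
grip_width: 0.0513
finger_force: 0.0
clock: 36.0
position: [0.4132, 0.1573, 0.2271]
tool_rot: [-3.111, 0.452, -3.003]
force: [-0.1, -0.3, -0.3]
grip_width: 0.0512
finger_force: 0.0
clock: 36.3
position: [0.412, 0.1569, 0.2481]
tool_rot: [-3.109, 0.457, -3.005]
force: [-0.0, 0.6, 0.0]
grip_width: 0.0513
finger_force: 0.0
t 36.3 pos [0.412  0.1569 0.2481] rpy [-3.109  0.457 -3.005] F [-0.   0.6  0. ] w 0.0513407544678462 0.0
 turn [-0.032  0.457 -0.006] shift after turn mm [-39.4   7.9 -51.9] before [-58.3   6.9 -29.4]
scene pail [([0.566, 0.184, 0.06], 0.91)]
scene bail_grip [([0.574, 0.183, 0.179], 0.48)]
scene knob_center [([0.459, 0.169, 0.079], 0.81)]
scene eraser [([0.719, 0.247, 0.025], 0.58), ('px', 105, array([0.727, 0.25 , 0.008]), 0.57)]
scene usb_stick [([0.731, 0.203, 0.004], 0.4)]
top pail [([0.568, 0.181, 0.09], 0.64), ([0.563, 0.185, 0.062], 0.55)]
top bail_grip [([0.572, 0.185, 0.18], 0.74)]
top knob_center [([0.466, 0.17, 0.075], 0.77)]
top eraser [([0.721, 0.243, 0.025], 0.57), ('px', 170, array([0.723, 0.246, 0.008]), 0.73)]
top usb_stick [([0.73, 0.204, 0.001], 0.67), ([0.57, 0.184, 0.18], 0.44)]
wrist pail [([0.565, 0.183, 0.056], 0.73)]
wrist bail_grip [([0.574, 0.187, 0.182], 0.65), ([0.565, 0.182, 0.055], 0.17)]
wrist knob_center [([0.464, 0.171, 0.079], 0.65)]
wrist eraser [('px', 15915, np.int64(0), 0.34)]
wrist usb_stick []
```

```bash
python3 -c "
from workcell import bot
print(bot.job_done())"
```

```text
the job is handed in; nothing more can be done
None
```

The job is handed in, though I was not shown the verdict: the eraser and USB stick read as lying in the tray, and the emptied pail stands upright on the box, released, with the arm clear at about 36 s.

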